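# Close the cover of an exhaust filter unit and hold it on its gasket

### The job

The exhaust filter unit on the lab bench has a new filter and gasket: swing its hinged cover down onto the gasket, turn the orange quarter-turn fastener until its cross-bar lines up with the slot in the frame, then press the cover fully home, never forcing it down with the bar across the slot. Finish while still pressing the cover home against the frame, so that the gasket beds in. Leave the bottle, tip box and well plate where they are.

Things in the scene. Friction and masses are not known exactly. Their poses are not given: they have to be found in the camera images.
- filter_unit: White sheet-metal filter unit, 300 (x) x 320 (y) x 150 mm high, fixed to the bench. Origin: centre of its underside, on the bench. Its -x side is the front (towards the robot, within 25 degrees), z up. The top is an open frame; the cover's hinge axis runs along the unit's y at x = +140, z = 153 mm. Shut, the cover's underside lies 3 mm above the frame.
- slot (a point): Steel receptacle plate, 50 x 60 x 4 mm, let flush into the front of the frame's top, at x = -105, z = 150 mm of the unit. The point: centre of its slot, at the upper face. The slot, right through the plate, is 34 mm long along its y (parallel to the cover's front edge) and 13 mm wide.
- cover (a joint): Opening angle of the cover, rad: 0 = home, grows as the front edge rises; starts at 0.45 to 0.75. Stiff hinge (0.6 N m friction): the cover stays where it is left. It meets the springy gasket at 0.055; let go there it stays at 0.025 to 0.055. Bar across the slot: blocked at about 0.04. Bar lined up: goes to 0; about 12 N near the front edge presses it home, more nearer the hinge.
- fastener (a joint): Angle of the quarter-turn fastener, rad, counter-clockwise seen from above; turns from -0.4 to 3.54 with light friction (0.03 N m) and stays where it is left. Wing and cross-bar line up with the slot at 0 and equally at 3.14; the slot's play lets the bar in when up to about 0.2 rad (12 degrees) off. Starts at 0.55 to 2.59.
- wing (a point): Orange wing of the fastener, an upright blade 9 mm thick (its x), 36 mm long (its y), reaching from 4 to 28 mm above the cover's upper face; under it a steel collar, 30 mm across and 4 mm high. The point: on the fastener's axis at the cover's upper face; z along the axis, upward.
- crossbar (a point): Brass cross-bar at the inner end of the same fastener, always parallel to the wing: 28 mm long (its y), 7 mm wide, 5 mm thick. The point: centre of its underside, 12.8 mm under the cover's underside. It goes through the slot as the cover comes home.
- bottle: Bystander: clear bottle with blue cap, 66 mm across, 190 mm high, standing beside the unit; origin at the centre of its underside.
- tip_box: Bystander: blue pipette-tip box with pale lid, 85 x 122 x 70 mm; origin at the centre of its underside.
- deep_well_plate: Bystander: white 24-well plate, 85 x 127 x 40 mm; origin at the centre of its underside.
- cover_front (a point): The flat dark grey cover, 6 mm thick, 304 mm wide (y), about 0.3 kg. The point: middle of its front edge, at the upper face, 288 mm from the hinge axis (which lies in the plane of the underside); x towards the hinge, z out of the upper face. The fastener stands 43 mm behind this point; two white marks left and right of it, along y, show the slot's direction.

How it is judged:
By the outcome, as a careful person would: the job done as asked, in the order asked, and still so for the second after the job is handed in, while the arm keeps its last pose, push and grip.
It also fails if it takes over 69 s, if anything falls off the work surface, if the arm or the gripper's body presses on something with over 40 N, if the wrist force passes 120 N, or if a joint passes its speed limit or range.

### The arm

A 6-joint arm with a two-finger parallel gripper is mounted at the origin on the work surface. World frame = base frame: x ahead of the robot, y to its left, z up, the work surface at z = 0. Lengths are in m, angles in degrees, forces in N, time in s.
With the tool pointing down it reaches from about 0.35 to 0.85 m from the base axis. Payload 8.1 kg.
Tool frame: the origin (TCP) lies at the very end of the fingers, on their centre line; the grasp point (between the pads) lies 19 mm behind it (manip.hold_point_z is the distance from the TCP to the grasp point, in m); z points along the fingers, y is the line along which they close (so a half turn about z gives the same grasp; the last joint's range is limited). The gripper opens to 85 mm and grips with 20 to 120 N. Pads are 22 mm wide; open, the fingers measure 114 mm over their backs; the gripper's body (76 mm by 85 mm) begins 54 mm behind the grasp point. The pads swing forward as they close: fully open they stand 13 mm farther back than shut.
Start: joints at [72.055, 7.471, 85.268, -0, 87.261, -4.893], TCP at [0.135, 0.585, 0.231] pointing down, gripper open.
Joint ranges: [-169.43, 169.43], [-51.17, 129.36], [1.28, 143.12], [-76.62, 256.62], [0, 156.53], [-152.29, 152.29]. Speed limits (degrees/s): [136.94, 136.94, 159.86, 180, 180, 180].

### API

Orientations are given as [roll, pitch, yaw] about the fixed x, y, z axes, in that order (R = Rz(yaw) Ry(pitch) Rx(roll)).
In Python, from cell import manip gives the robot as it stands. Calls block until the motion is done:
- manip.move_ptp(position, orientation): joint-space move of the TCP to a pose.
- manip.movel(position, attitude=None, speed=0.15, force_limit=None): straight line of the TCP; attitude=None keeps the orientation; speed is the mean speed in m/s. With force_limit (N) it stops when the force on the tool has changed by that much, and returns True; else False.
- manip.move_j(angles): joint-space move.
- manip.open_gripper() and manip.clamp(): open the fingers fully, or close them until they stop; the grip force is fixed at half the most.
- manip.dwell(seconds).
- manip.ik(position, orientation): joint angles nearest the present ones, or None.
- manip.read_state(): the state.
- manip.read_camera(name): name is "scene" or "top" or "wrist"; returns the picture (400x640x3 uint8, red, green, blue); there is no depth.
- manip.camera_info(name): a dict with "intrinsics" (3x3 intrinsics, pixels), "rvec" (rotation vector, rad) and "tvec" (3), from world to camera coordinates, as OpenCV has them. Camera axes: x right, y down, z forward; pixel columns grow to the right and rows downward; lengths in m; the calibration is good to about 2 mm. A picture is of the moment at which its call begins: read the wrist's pose just before it. camera_info takes no time and is no camera call; for the wrist camera it gives the pose at the moment of the call.
A pose or a line that the arm cannot do raises manip.MotionError and nothing moves.
- manip.job_done(): hands the job in; it is judged then, once.
The state is a dict: "time_s": time; "qpos": joint angles; "joint_vel": joint speeds; "joint_torque": joint torques, N m; "eef_pos": TCP position; "ee_rot": TCP orientation; "wrist_force": force on the tool from outside, world axes, zero at the start; "torque": the same for the moment, N m; "opening": opening from 0.0 (shut) to 1.0 (fully open); "finger_force": force on a finger pad.
Only numpy, scipy, OpenCV 4.12 (cv2) and the standard library are available. Lean on these libraries where they do the work, as an engineer would, in place of code of your own. Each camera call takes 0.05 s, during which the arm holds its last target. There are 200 camera calls.

## Working session

There is one attempt and no reset: what is moved stays moved. The work goes in short steps, each a Python script; the robot and the scene stay as the last script left them, time stands still between calls to the robot, and variables do not carry over. Pictures are saved under pics/ and viewed, at most 10 in all, crops included, and the job is handed in when it is done.

```bash
mkdir -p pics; ls
python3 - <<'E'
from cell import manip
import cv2, numpy as np
for n in ("scene","top"):
    im=manip.read_camera(n); cv2.imwrite(f"pics/{n}0.png",im[:,:,::-1])
    c=manip.camera_info(n); R=cv2.Rodrigues(np.array(c["rvec"],float))[0]
    print(n,c["intrinsics"],"pos",-R.T@np.array(c["tvec"]).ravel(),"fwd",R[2])
s=manip.read_state();print(s["time_s"],s["wrist_force"],s["ee_rot"])
E
```

```text
pics
scene [[367.01782243   0.         322.02809397]
 [  0.         367.01782243 195.75825495]
 [  0.           0.           1.        ]] pos [ 1.18523259 -0.04003271  0.75219575] fwd [-0.71553772  0.06699415 -0.69535427]
top [[386.21554457   0.         318.77912316]
 [  0.         386.21554457 198.27039938]
 [  0.           0.           1.        ]] pos [0.38663416 0.0140554  0.98939703] fwd [ 0.19839257  0.01421504 -0.98001955]
0.1 [ 0.43992729  0.65204824 -0.69565365] [-1.79902512e+02 -7.05448047e-03  1.66946997e+02]
```

View pics/scene0.png

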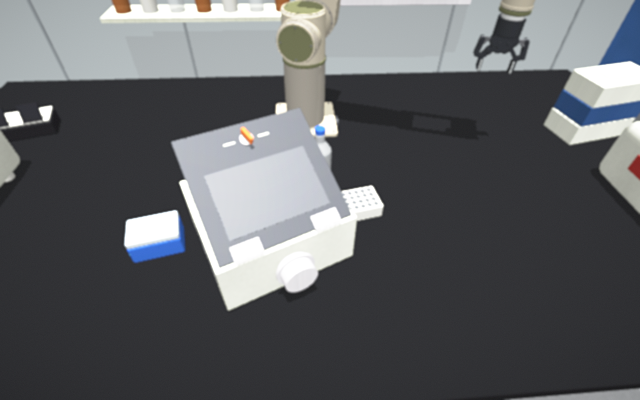

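View pics/top0.png

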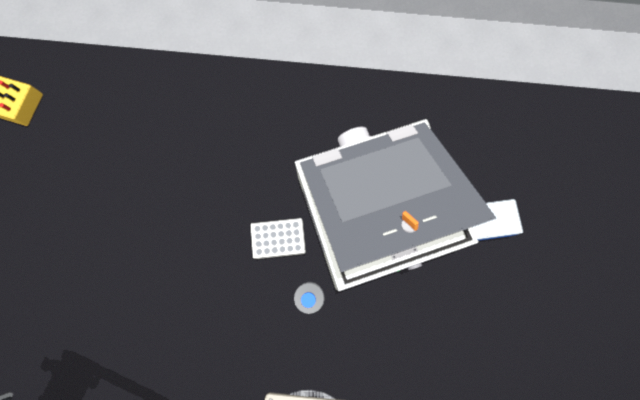

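The scene view shows the unit at about (265,210), with the cover open and the wing at (247,135). In the top view the wing is at (410,221), the marks at (390,232) and (430,218), the cover's front corners at (344,264) and (495,216), and the bottle at (309,298).

```bash
cat > h.py <<'E'
import cv2, numpy as np
from scipy.optimize import least_squares
from cell import manip
def cam(n):
    c=manip.camera_info(n); return np.array(c["intrinsics"]),np.array(c["rvec"],float).ravel(),np.array(c["tvec"],float).ravel()
def P(n):
    K,r,t=cam(n); return K@np.c_[cv2.Rodrigues(r)[0],t]
def proj(C,X): return cv2.projectPoints(np.atleast_2d(np.array(X,float)),C[1],C[2],C[0],None)[0].reshape(-1,2)
def tri(a,b):
    X=cv2.triangulatePoints(P("scene"),P("top"),np.array(a,float).reshape(2,1),np.array(b,float).reshape(2,1)); return (X[:3]/X[3]).ravel()
def blobs(m,amin=5):
    n,l,s,c=cv2.connectedComponentsWithStats(m.astype(np.uint8)); return [(c[i].round(2),s[i].tolist(),l==i) for i in range(1,n) if s[i][4]>=amin]
def orange(im):
    h=cv2.cvtColor(im,cv2.COLOR_RGB2HSV); return (h[...,0]>5)&(h[...,0]<20)&(h[...,1]>150)&(h[...,2]>100)
E
python3 - <<'E'
from h import *
for n in("scene","top"):
    im=cv2.imread(f"pics/{n}0.png")[:,:,::-1].copy()
    for c,s,l in blobs(orange(im)):print(n,"orange",c,s)
    roi=(slice(115,160),slice(210,285)) if n=="scene" else (slice(205,243),slice(375,445))
    g=im.min(2); m=np.zeros(g.shape,bool); m[roi]=g[roi]>150
    for c,s,l in blobs(m):
        print(n,"white",c,s)
    x0,y0,x1,y1=(160,100,370,310) if n=="scene" else (285,110,505,295)
    cv2.imwrite(f"pics/{n}z.png",cv2.resize(im[y0:y1,x0:x1,::-1],None,fx=2.8,fy=2.8,interpolation=cv2.INTER_CUBIC))
E
```

```text
scene orange [121.33   5.26] [113, 0, 17, 12, 153]
scene orange [202.93   4.84] [196, 0, 14, 11, 128]
scene orange [279.83   2.79] [277, 0, 11, 10, 47]
scene orange [246.75 136.75] [242, 131, 10, 12, 32]
scene white [250.17 140.35] [210, 115, 75, 45, 2725]
top orange [ 3.22 82.  ] [0, 80, 8, 5, 9]
top orange [ 4.83 86.17] [0, 84, 10, 5, 12]
top orange [  5.08 106.73] [0, 103, 11, 8, 26]
top orange [409.99 220.19] [403, 212, 15, 18, 135]
top white [380.63 206.58] [375, 205, 17, 6, 57]
top white [429.1 218.3] [422, 215, 16, 8, 63]
top white [406.6  227.22] [401, 221, 14, 12, 99]
top white [389.58 231.79] [382, 228, 16, 8, 62]
top white [437.49 240.01] [425, 236, 20, 7, 78]
```

View pics/scenez.png

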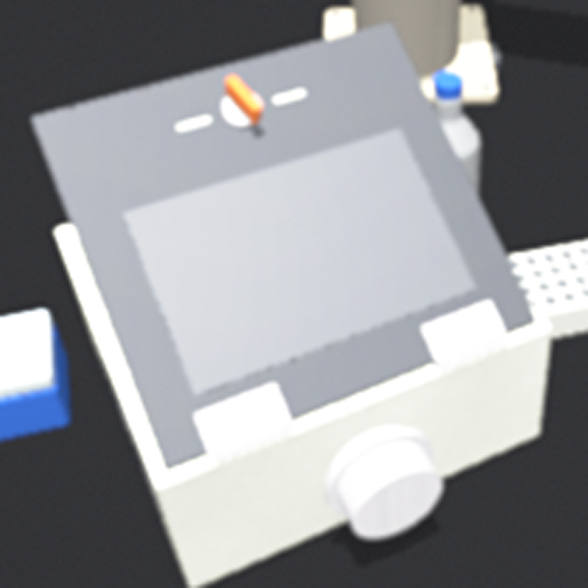

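View pics/topz.png

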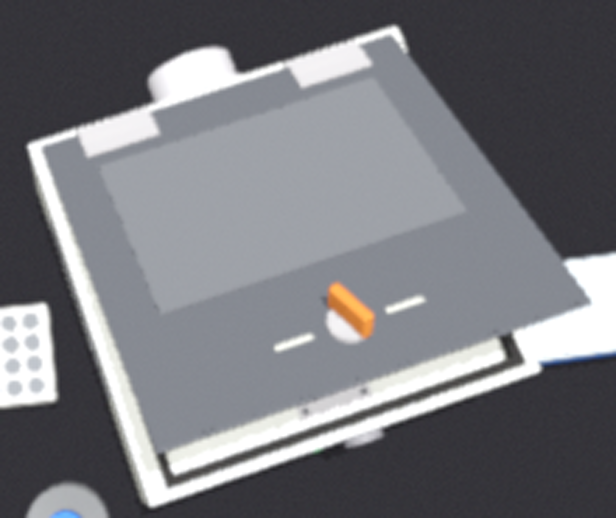

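The scene crop shows the cover's front corners at (32,118) and (390,24), the marks at (194,124) and (290,97), and the rear frame's top corners at (163,484) and (549,328). The top crop shows the front corners at (160,448) and (590,298), the frame corners at (150,505), (540,370), (30,147) and (398,28), and the wing running from (331,288) to (372,330).

```bash
cat >> h.py <<'E'
# params: ux,uy,yaw,theta (rad)
def T_unit(p):
    c,s=np.cos(p[2]),np.sin(p[2]); return np.array([[c,-s,0],[s,c,0],[0,0,1.]]),np.array([p[0],p[1],0])
def U(p,X): R,t=T_unit(p); return np.atleast_2d(X)@R.T+t
def C(p,X,th=None):   # cover pts: (distance from hinge axis forward, y, height above underside) -> world
    th=p[3] if th is None else th; X=np.atleast_2d(np.array(X,float)); c,s=np.cos(th),np.sin(th)
    return U(p,np.c_[.140-X[:,0]*c-X[:,2]*s*-1*-1*-1*-1*-1 if False else .140-X[:,0]*c+X[:,2]*s, X[:,1], .153+X[:,0]*s+X[:,2]*c])
E
sed -i 's/-X\[:,2\]\*s\*-1\*-1\*-1\*-1\*-1 if False else .140-X\[:,0\]\*c+X/+X/' h.py; tail -3 h.py
python3 - <<'E'
from h import *
z=lambda L,o:(np.array(L,float)+.5)/2.8-.5+np.array(o)
cs,ct=cam("scene"),cam("top")
sc=z([(32,118),(390,24),(194,124),(290,97),(163,484),(549,328),(193,585),(541,435)],(160,100))
tp=np.r_[z([(160,448),(590,298)],(285,110)),[[389.58,231.79],[429.1,218.3]],z([(150,505),(540,370),(30,147),(398,28)],(285,110))]
def mod(p):
    m=p[4]
    A=np.r_[C(p,[(.288,-.152,.006),(.288,.152,.006),(.245,-m,.006),(.245,m,.006)]),U(p,[(.15,-.16,.15),(.15,.16,.15),(.15,-.16,0),(.15,.16,0)])]
    B=np.r_[C(p,[(.288,.152,.006),(.288,-.152,.006),(.245,m,.006),(.245,-m,.006)]),U(p,[(-.15,.16,.15),(-.15,-.16,.15),(.15,.16,.15),(.15,-.16,.15)])]
    return proj(cs,A)-sc,proj(ct,B)-tp
r=least_squares(lambda p:np.r_[mod(p)[0].ravel(),mod(p)[1].ravel()],[.55,-.1,-.3,.5,.04],loss="soft_l1")
p=r.x;print(p); print(mod(p)[0].round(1).tolist(),mod(p)[1].round(1).tolist())
np.save("p.npy",p[:4])
# wing top-edge ends in top view -> cast onto plane 28mm above upper face
im=cv2.imread("pics/top0.png")[:,:,::-1].copy()
print("tri marks",tri(sc[2],tp[3]),tri(sc[3],tp[2]),C(p,[(.245,-p[4],.006),(.245,p[4],.006)]))
def w(q):
    d=.018*np.array([-np.sin(q),np.cos(q)]) # unit x,y dir ; unit x = -forward
    return C(p,[(.245-d[0]*k,d[1]*k,.006+.020) for k in(1,-1)])
for q in np.arange(.4,2.8,.2): e=proj(ct,w(q));f=proj(cs,w(q));print(round(q,1),e.round(1).tolist(),f.round(1).tolist())
print(blobs(orange(im))[-1][0], U(p,[(-.105,0,.15)]),C(p,[(.288,0,.006)]),C(p,[(.288,0,.006)],0))
# bottle cap
h=cv2.cvtColor(im,cv2.COLOR_RGB2HSV);m=(h[...,0]>100)&(h[...,0]<120)&(h[...,1]>150)&(h[...,2]>120)
K,rv,t=ct;R=cv2.Rodrigues(rv)[0];o=-R.T@t
for c,s,l in blobs(m,40):
    d=R.T@np.linalg.inv(K)@np.r_[c,1];print("blue",c,s,o+d*(.19-o[2])/d[2])
E
```

```text
def C(p,X,th=None):   # cover pts: (distance from hinge axis forward, y, height above underside) -> world
    th=p[3] if th is None else th; X=np.atleast_2d(np.array(X,float)); c,s=np.cos(th),np.sin(th)
    return U(p,np.c_[.140-X[:,0]*c+X[:,2]*s, X[:,1], .153+X[:,0]*s+X[:,2]*c])
[ 0.56502126 -0.11811084  0.42259868  0.47564359  0.03996109]
[[-0.9, -0.6], [0.4, -1.4], [-0.2, -0.2], [-0.5, -0.2], [-1.8, 1.0], [0.6, -0.5], [0.1, 3.7], [-1.3, 1.7]] [[-1.7, 1.8], [1.0, 0.8], [-0.4, 0.4], [-0.2, 0.2], [0.2, 0.3], [-0.2, -0.5], [-1.1, -0.8], [-1.3, -1.1]]
tri marks [ 0.51332323 -0.18534135  0.27034418] [ 0.48092198 -0.11219625  0.27059154] [[ 0.51295654 -0.18533971  0.27052211]
 [ 0.4801779  -0.11244859  0.27052211]]
0.4 [[402.7, 225.2], [416.2, 213.6]] [[252.4, 129.7], [240.4, 139.0]]
0.6 [[404.4, 226.2], [414.6, 212.6]] [[251.1, 128.7], [241.7, 140.1]]
0.8 [[406.2, 227.0], [412.8, 211.8]] [[249.7, 127.9], [243.1, 140.8]]
1.0 [[408.2, 227.5], [410.9, 211.4]] [[248.1, 127.4], [244.8, 141.3]]
1.2 [[410.2, 227.6], [408.9, 211.3]] [[246.4, 127.2], [246.4, 141.6]]
1.4 [[412.2, 227.4], [406.9, 211.5]] [[244.8, 127.2], [248.1, 141.5]]
1.6 [[414.1, 226.9], [405.1, 212.0]] [[243.2, 127.5], [249.7, 141.2]]
1.8 [[415.8, 226.1], [403.4, 212.8]] [[241.7, 128.1], [251.2, 140.5]]
2.0 [[417.3, 224.9], [402.0, 213.9]] [[240.4, 129.0], [252.5, 139.7]]
2.2 [[418.5, 223.6], [400.8, 215.1]] [[239.4, 130.0], [253.5, 138.6]]
2.4 [[419.2, 222.1], [400.0, 216.6]] [[238.6, 131.3], [254.2, 137.3]]
2.6 [[419.6, 220.5], [399.6, 218.2]] [[238.1, 132.6], [254.7, 136.0]]
[409.99 220.19] [[ 0.4692585  -0.16117469  0.15      ]] [[ 0.46170326 -0.16457223  0.29021227]] [[ 0.43004138 -0.17881036  0.159     ]]
```

```bash
cat >> h.py <<'E'
def att(p,q,th):   # tool y along unit-frame direction of angle q (rad), z = -cover normal
    R=T_unit(p)[0]@cv2.Rodrigues(np.array([0,th,0.]))[0]@cv2.Rodrigues(np.array([0,0,q]))[0]
    # columns: tool x, y, z ; y=R[:,0], z=-R[:,2]
    M=np.c_[np.cross(R[:,0],-R[:,2]),R[:,0],-R[:,2]]
    from scipy.spatial.transform import Rotation as Ro
    return Ro.from_matrix(M).as_euler("xyz",degrees=True).tolist()
def st():
    s=manip.read_state(); print("t",round(s["time_s"],2),"tcp",np.round(s["eef_pos"],4),"F",np.round(s["wrist_force"],1),"op",round(s["opening"],3)); return s
E
python3 - <<'E'
from h import *
p=np.load("p.npy"); a=att(p,-np.pi/2,.05); b=att(p,np.pi/2,.05); print(a,b)
r,y=.268,.06
s=manip.read_state()
manip.movel([.135,.585,.38],speed=.25)
manip.clamp()
hov=C(p,[(r,y,.006)])[0]+[0,0,.07]
qs=[(manip.ik(hov.tolist(),o),o) for o in (a,b)]
qs=[k for k in qs if k[0] is not None]; print([np.round(k[0]) for k in qs])
o=min(qs,key=lambda k:abs(k[0][5]))[1]
manip.move_ptp(hov.tolist(),o); st()
hit=manip.movel((hov-[0,0,.09]).tolist(),speed=.04,force_limit=3); print(hit)
s=st()
print("model contact z at front of tip",C(p,[(r,y,.006)])[0],C(p,[(r+.0115,y,.006)])[0])
E
```

```text
[180.0, 2.8647889756541316, 24.213120751627464] [-180.0, -2.8647889756541187, -155.78687924837254]
[array([-18., -12.,  92.,  -2., 102.,  48.]), array([ -18.,  -12.,   92.,   -2.,  102., -132.])]
t 4.28 tcp [ 0.4535 -0.1019  0.3511] F [0.9 0.3 0.5] op -0.001
False
t 6.68 tcp [ 0.4534 -0.1026  0.2612] F [-0.8 -0.3  0.9] op -0.001
model contact z at front of tip [ 0.45331114 -0.10255853  0.28105406] [ 0.44398706 -0.1067515   0.28632003]
```

Run:
```python
from h import *
p=np.load("p.npy"); o=manip.read_state()["ee_rot"]
for th in (.33,.24,.16,.10,.075):
    hit=manip.movel(C(p,[(.268,.06,.006)],th)[0].tolist(),speed=.08,force_limit=10); st()
    if hit: print("hit",th);break
hit=manip.movel(C(p,[(.268,.06,.006)],.05)[0].tolist(),speed=.02,force_limit=5); print(hit); st()
im=manip.read_camera("scene"); cv2.imwrite("pics/s1.png",im[:,:,::-1])
im2=manip.read_camera("top"); cv2.imwrite("pics/t1.png",im2[:,:,::-1])
a=cv2.resize(im[100:310,150:370,::-1],None,fx=1.8,fy=1.8,interpolation=2);b=cv2.resize(im2[100:310,285:505,::-1],None,fx=1.8,fy=1.8,interpolation=2)
cv2.imwrite("pics/c1.png",np.hstack([a,b]))
```

```text
t 7.12 tcp [ 0.4384 -0.1092  0.2454] F [-0.3  0.2 -0.6] op -0.004
t 7.57 tcp [ 0.4315 -0.112   0.2218] F [ 0.2 -0.7  0.3] op -0.0
t 7.98 tcp [ 0.4271 -0.1139  0.2008] F [ 0.2 -0.1  0.4] op 0.001
t 8.33 tcp [ 0.4249 -0.1149  0.1849] F [0.  0.3 1. ] op -0.002
t 8.58 tcp [ 0.4245 -0.1153  0.1786] F [-0.1 -0.6 -0. ] op 0.001
False
t 9.07 tcp [ 0.4241 -0.1156  0.1722] F [-0.5  0.1  0.1] op -0.001
```

View pics/c1.png

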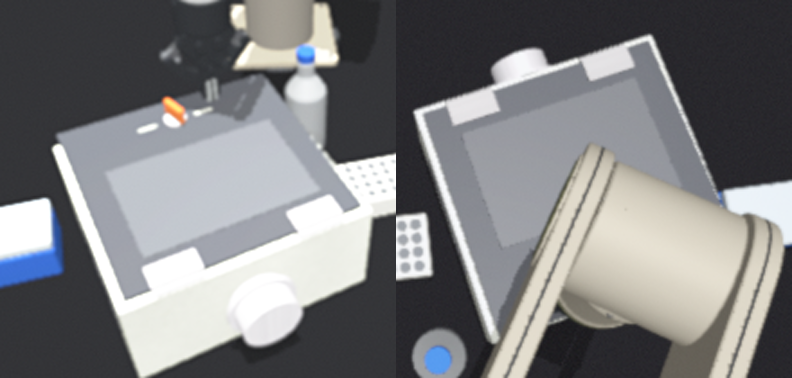

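The left half shows the cover lower, with the marks at (148,128) and (202,112) and the fingertip at (212,95), possibly just ahead of the cover's edge. I'll work out the cover angle from these marks.

Run:
```python
from h import *
p=np.load("p.npy"); cs=cam("scene")
z=lambda L:(np.array(L,float)+.5)/1.8-.5+np.array([150,100])
o=z([(148,128),(202,111.5)]); fc=z([(57,138),(263,76)])
for th in np.arange(.0,.48,.06):
    print(round(th,2),(proj(cs,C(p,[(.245,-.04,.006),(.245,.04,.006)],th))-o).round(1).tolist(),(proj(cs,C(p,[(.288,-.152,.006),(.288,.152,.006)],th))-fc).round(1).tolist())
t=manip.read_state()["eef_pos"]; print("tcp px in crop",(proj(cs,[t])-[150,100])*1.8)
im=cv2.imread("pics/s1.png"); cv2.imwrite("pics/c2.png",cv2.resize(im[110:200,170:350],None,fx=4.4,fy=4.4,interpolation=2))
```

```text
0.0 [[0.1, 3.5], [0.5, 3.1]] [[0.3, 1.7], [-0.9, 1.8]]
0.06 [[-0.7, -0.9], [0.1, -1.3]] [[-1.4, -3.5], [-1.0, -3.3]]
0.12 [[-1.4, -5.1], [-0.3, -5.5]] [[-3.0, -8.6], [-0.9, -8.3]]
0.18 [[-2.1, -9.3], [-0.4, -9.7]] [[-4.6, -13.5], [-0.6, -13.2]]
0.24 [[-2.6, -13.3], [-0.5, -13.6]] [[-6.1, -18.3], [-0.2, -17.9]]
0.3 [[-2.9, -17.1], [-0.4, -17.5]] [[-7.6, -22.9], [0.4, -22.6]]
0.36 [[-3.2, -20.7], [-0.2, -21.1]] [[-8.9, -27.4], [1.3, -27.0]]
0.42 [[-3.3, -24.1], [0.2, -24.6]] [[-10.2, -31.6], [2.3, -31.3]]
tcp px in crop [[208.78869676  96.42250916]]
```

View pics/c2.png

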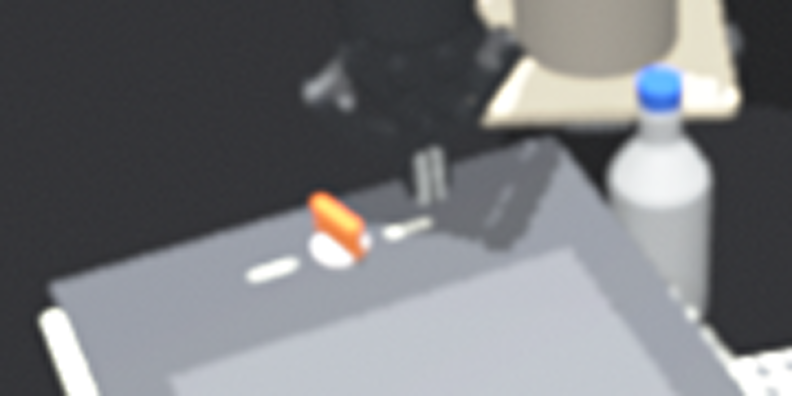

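The finger rests on the cover at (430,200). The marks give an angle of about 0.045, so the cover is on the gasket. Next I'll hover over the wing and measure its angle with the wrist camera.

Run:
```python
from h import *
p=np.load("p.npy"); th=.045; s=manip.read_state()
manip.movel((np.array(s["eef_pos"])+[0,0,.08]).tolist(),speed=.2)
manip.open_gripper()
hov=C(p,[(.245,0,.006+.12)],th)[0].tolist()
print(att(p,1.9,th),att(p,1.9+np.pi,th))
best=min([(abs(manip.ik(hov,att(p,q,th))[5]),q) for q in(1.9,1.9-np.pi)]); print(best)
manip.move_ptp(hov,att(p,best[1],th)); manip.dwell(.3); st()
cw=cam("wrist"); im=manip.read_camera("wrist"); cv2.imwrite("pics/w1.png",im[:,:,::-1]); np.savez("w1.npz",*cw)
K,r,t=cw; R=cv2.Rodrigues(r)[0]; n=U(p,C(p,[(0,0,1)],th)-0)[0]
def cast(px,h):
    A=C(p,[(.245,0,.006+h)],th)[0]; N=C(p,[(0,0,1)],th)[0]-C(p,[(0,0,0)],th)[0]
    o=-R.T@t; d=R.T@np.linalg.inv(K)@np.r_[px,1]; X=o+d*(N@(A-o))/(N@d)
    return T_unit(p)[0].T@(X-A)
for c,sx,l in blobs(orange(im),50):
    pts=np.argwhere(l)[:,::-1].astype(np.float32); rc=cv2.minAreaRect(pts); print(c,sx,rc)
    b=cv2.boxPoints(rc)
    for h in(.016,.028):
        B=np.array([cast(v,h) for v in b])*1000; print(h,B.round(1).tolist())
```

```text
[179.1659550722268, -2.4397689274915244, -136.90713752544514] [-179.1659550722268, 2.4397689274915373, 43.09286247455486]Traceback (most recent call last):
  File "<stdin>", line 7, in <module>
TypeError: 'NoneType' object is not subscriptable
```

```bash
cat > w.py <<'E'
from h import *
p=np.load("p.npy")
def look(name,th):
    cw=cam("wrist"); im=manip.read_camera("wrist"); cv2.imwrite(f"pics/{name}.png",im[:,:,::-1])
    K,r,t=cw; R=cv2.Rodrigues(r)[0]
    N=C(p,[(0,0,1)],th)[0]-C(p,[(0,0,0)],th)[0]
    def cast(px,h):
        A=C(p,[(.245,0,.006+h)],th)[0]
        o=-R.T@t; d=R.T@np.linalg.inv(K)@np.r_[px,1]; X=o+d*(N@(A-o))/(N@d)
        return T_unit(p)[0].T@(X-A)
    for c,sx,l in blobs(orange(im),50):
        rc=cv2.minAreaRect(np.argwhere(l)[:,::-1].astype(np.float32)); print(c,sx,np.round(rc[1],1))
        for h in(.016,.028):
            B=np.array([cast(v,h) for v in cv2.boxPoints(rc)])*1000; e=max(B[1]-B[0],B[2]-B[1],key=np.linalg.norm)
            print(h,"centre",B.mean(0).round(1),"len",np.linalg.norm(e).round(1),"q",np.arctan2(-e[0],e[1])%np.pi)
    return cast,im
E
python3 - <<'E'
from w import *
th=.045
hov=C(p,[(.245,0,.126)],th)[0].tolist()
for q in (1.9,1.9-np.pi):
  for d in(0,np.pi-1.9):
    k=manip.ik(hov,att(p,q+d,th)); print(q,d,None if k is None else np.round(k))
    if k is not None and d==0: best=q
manip.move_ptp(hov,att(p,best,th)); manip.dwell(.3); st()
look("w1",th)
E
```

```text
1.9 0 None
1.9 1.2415926535897932 [-23.  -7.  94.  -2.  95. 133.]
-1.2415926535897932 0 [-23.  -7.  94.  -2.  95.  24.]
-1.2415926535897932 1.2415926535897932 [-23.  -7.  94.  -2.  95. -47.]
t 11.25 tcp [ 0.4741 -0.1582  0.2895] F [ 0.7 -0.6 -0.9] op 0.999
[321.49 198.16] [317, 176, 10, 44, 385] [43.  9.]
0.016 centre [-1.  -1.6  0. ] len 39.8 q 1.906118014709932
0.028 centre [ 2.6 -0.3 -0.1] len 37.8 q 1.9061180147099326
```

View pics/w1.png

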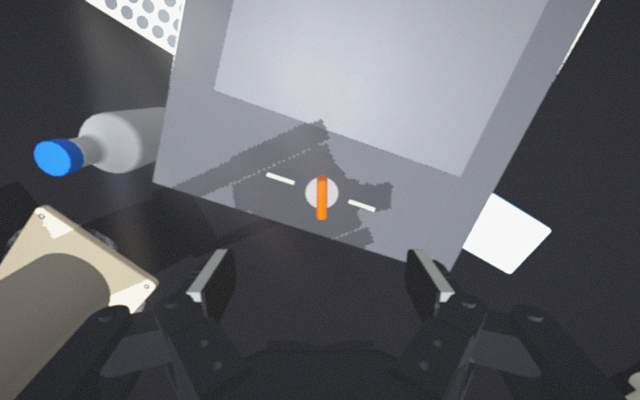

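The wrist view shows the wing at (321,198), centred between the fingers and aligned with them, with q about 1.906. I'll descend, grip and turn it to π.

Run:
```python
from w import *
th=.045; q0=1.906-np.pi
pos=C(p,[(.245,0,.006+.008)],th)[0].tolist()
print(manip.movel(pos,att(p,q0,th),speed=.08,force_limit=8)); st()
manip.clamp(); s=st(); 
for q in np.linspace(q0,0,6)[1:]:
    manip.move_ptp(pos,att(p,q,th)); s=st(); print(np.round(s["torque"],2))
print(np.round(manip.read_state()["ee_rot"],2),att(p,0,th))
manip.open_gripper(); manip.movel(C(p,[(.245,0,.126)],th)[0].tolist(),speed=.12); manip.dwell(.2);st()
cast,im=look("w2",th)
g=im.min(2)
for c,sx,l in blobs(g>190,30):
    X=cast(c,0)*1000
    if np.linalg.norm(X)<60:
        e=[cast(v,0)*1000 for v in cv2.boxPoints(cv2.minAreaRect(np.argwhere(l)[:,::-1].astype(np.float32)))]; print("white",c,X.round(1),np.round(e,1).tolist())
```

```text
False
t 12.85 tcp [ 0.4705 -0.161   0.1787] F [ 0.   1.2 -0.3] op 0.998
t 13.53 tcp [ 0.4703 -0.161   0.1781] F [ 2.5 -1.5 -0.6] op 0.09
t 13.88 tcp [ 0.4702 -0.1609  0.1781] F [ 1.2 -0.5  1.2] op 0.091
[-0.1  -0.17  0.04]
t 14.23 tcp [ 0.47   -0.1608  0.1781] F [-0.8 -1.2  1. ] op 0.089
[0.05 0.13 0.  ]
t 14.58 tcp [ 0.4698 -0.1608  0.1779] F [-2.4 -1.3  2.2] op 0.088
[-0.03  0.4   0.  ]
t 14.93 tcp [ 0.4696 -0.1608  0.1778] F [-4.1 -1.2  2.3] op 0.092
[-0.03  0.82  0.04]
t 15.28 tcp [ 0.4694 -0.1608  0.1777] F [-5.8 -0.6  2.2] op 0.091
[-0.12  0.96  0.05]Traceback (most recent call last):
  File "<stdin>", line 8, in <module>
  File "h.py", line 23, in att
    R=T_unit(p)[0]@cv2.Rodrigues(np.array([0,th,0.]))[0]@cv2.Rodrigues(np.array([0,0,q]))[0]
                                                         ~~~~~~~~~~~~~^^^^^^^^^^^^^^^^^^^
cv2.error: OpenCV(4.12.0) /io/opencv/modules/calib3d/src/calibration_base.cpp:151: error: (-210:Unsupported format or combination of formats) The matrices must have 32f or 64f data type in function 'Rodrigues'
```

Run:
```python
from w import *
th=.045
manip.open_gripper(); manip.movel(C(p,[(.245,0,.126)],th)[0].tolist(),speed=.12); manip.dwell(.2);st()
cast,im=look("w2",th)
g=im.min(2)
for c,sx,l in blobs(g>190,30):
    X=cast(c,0)*1000
    if np.linalg.norm(X)<60: print("white",c,sx[2:],X.round(1))
sc=manip.read_camera("scene"); cv2.imwrite("pics/s2.png",sc[:,:,::-1])
cv2.imwrite("pics/c3.png",np.hstack([cv2.resize(im[120:280,220:420,::-1],(400,320)),cv2.resize(sc[130:210,180:280,::-1],(400,320),interpolation=2)]))
```

```text
t 17.3 tcp [ 0.4743 -0.1586  0.289 ] F [ 0.5 -0.6  0.5] op 0.994
[319.67 198.39] [315, 176, 10, 44, 379] [43.  9.]
0.016 centre [-0.2 -1.9  0. ] len 39.7 q 0.003786919538382172
0.028 centre [-0.2  2.   0. ] len 37.8 q 0.003786919538381728
white [319.98 148.7 ] [5, 30, 146] [ 0.2 39.1 -0. ]
white [309.52 192.5 ] [11, 28, 211] [-9.5 -1.6  0.4]
white [329.76 192.69] [10, 28, 216] [ 9.3 -1.8 -0.4]
white [319.55 232.71] [6, 24, 137] [ -0.2 -42.5   0. ]
```

View pics/c3.png

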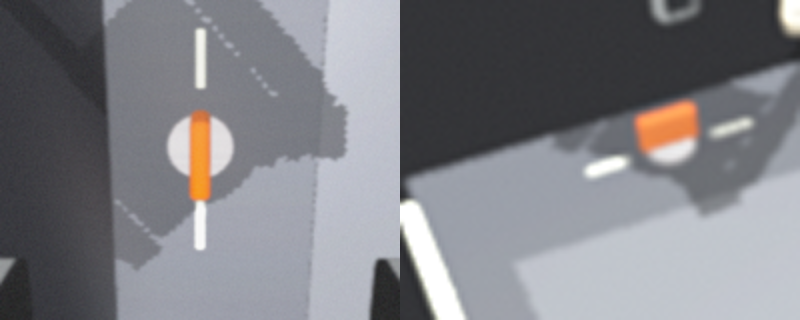

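The wing at (200,155) lines up with both white marks, and q is 0.004 from π. Now I'll press the cover home.

Run:
```python
from w import *
o=att(p,-np.pi/2,0)
manip.clamp()
X=C(p,[(.270,.045,.006)],0)[0]
manip.move_ptp((X+[0,0,.06]).tolist(),o); st()
print(manip.movel((X+[0,0,.022]).tolist(),speed=.08,force_limit=10)); st()
print(manip.movel((X-[0,0,.015]).tolist(),speed=.015,force_limit=28)); st()
manip.dwell(1.); s=st(); print("home z model",X)
sc=manip.read_camera("scene"); cv2.imwrite("pics/s3.png",sc[:,:,::-1])
cv2.imwrite("pics/c4.png",cv2.resize(sc[110:290,160:370,::-1],None,fx=3.3,fy=3.3,interpolation=2))
cs=cam("scene")
for th in(0,.03): print(th,((proj(cs,C(p,[(.245,-.04,.006),(.245,.04,.006),(.288,-.152,.006),(.288,.152,.006)],th))-[160,110])*3.3).round(0).tolist())
```

```text
t 19.56 tcp [ 0.4282 -0.1305  0.2193] F [-0.1 -0.5  0.2] op -0.003
False
t 20.18 tcp [ 0.4278 -0.1303  0.1807] F [-1. -0.  1.] op -0.0
True
t 21.69 tcp [ 0.4275 -0.1306  0.1591] F [-3.6  1.3  8.3] op 0.001
t 22.69 tcp [ 0.4275 -0.1307  0.1591] F [-2.8  1.5  8. ] op 0.003
home z model [ 0.42800191 -0.13038681  0.159     ]
0 [[238.0, 213.0], [338.0, 181.0], [72.0, 225.0], [446.0, 111.0]]
0.03 [[237.0, 205.0], [338.0, 174.0], [69.0, 216.0], [445.0, 103.0]]
```

View pics/c4.png

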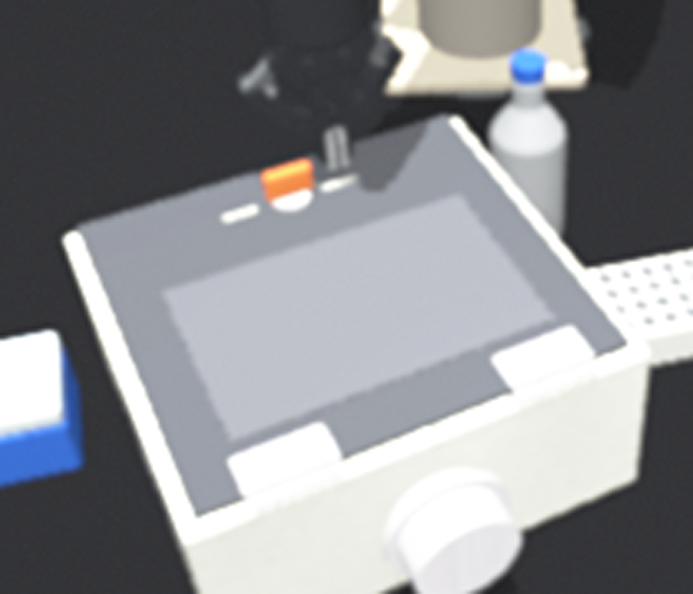

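The cover looks shut, with the marks near their home pixels, but the steady push is only 8 N. I'll press further in small steps.

Run:
```python
from w import *
t=np.array(manip.read_state()["eef_pos"])
for k in range(1,11):
    manip.movel((t-[0,0,.0005*k]).tolist(),speed=.01,force_limit=40); manip.dwell(.4); s=st()
    if s["wrist_force"][2]>24: break
manip.dwell(1); st()
```

```text
t 23.39 tcp [ 0.4276 -0.1307  0.1591] F [-3.8  0.1  6.5] op -0.002
t 24.04 tcp [ 0.4276 -0.1307  0.159 ] F [-4.2  2.6 11.1] op -0.002
t 24.69 tcp [ 0.4276 -0.1307  0.1589] F [-6.7  2.2 13.9] op 0.003
t 25.34 tcp [ 0.4276 -0.1307  0.1589] F [-9.3  3.8 18.8] op 0.002
t 25.99 tcp [ 0.4277 -0.1307  0.1589] F [-12.4   4.   21.2] op 0.0
t 26.64 tcp [ 0.4277 -0.1307  0.1588] F [-13.8   4.7  25.3] op -0.002
t 27.64 tcp [ 0.4277 -0.1307  0.1588] F [-12.5   5.6  26.6] op 0.0
```

```bash
python3 -c "
from cell import manip
print(manip.job_done())"
```

```text
the job is handed in; nothing more can be done
None
```

The job is handed in at about 28 s on the robot's clock: the cover is down on the gasket, the fastener is lined up with the slot, and the arm is still pressing the cover home with about 26 N. The bottle, tip box and well plate were not touched.

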